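# Seat the round-bottomed bowl in the filler's ring

### The job

Set up the paste filler for the next batch: take the round-bottomed steel bowl with the handle and seat it in the wire ring on the weighing plate under the filler's nozzle, fully down in the ring and level, then let go. Set it down, do not drop it, and do not bump the hopper or nozzle or shift the other loose things on the bench.

Things in the scene. Friction and masses are not known exactly. Their poses are not given: they have to be found in the camera images.
- bowl: round-bottomed steel bowl, loose, about 0.3 kg: outside part of a sphere of radius 75 mm, 64 mm high, 149 mm across the rim, wall 3 mm, with a flat foot 50 mm across on which it stands on the bench. One short level handle sticks out along its -x, at the start to the robot's right and partly towards it. Origin: centre of the foot's underside; z up its axis
- bowl_handle (a point): grip point on the centre line of the bowl's handle, 112 mm from the bowl's axis and 53 mm above its foot; axes as the bowl's. The handle is a flat-sided steel bar along x from 74 to 150 mm from the bowl's axis, 16 mm wide along y, 22 mm high along z
- filler: fixed paste filler. Origin on the bench below the nozzle, z up. Round it stands the scale, 220 x 230 mm, weighing plate 56 mm above the bench; on that a round, white-sleeved wire ring on 3 legs (centre line 58 mm in radius, wire 8 mm thick, its top 78 mm above the bench). Drive cabinet 390 mm high on the +y side, y from 180 to 370, x from -110 to 170 mm; the plate's other sides are open
- seat (a point): where the centre of the underside of the bowl's foot lies when the bowl is seated: on the ring's axis, 1.5 mm above the weighing plate, 57.5 mm above the bench; axes as the filler's. The slippery ring carries the bowl by its round side and centres it, with the handle pointing any way; the plate just below the foot keeps it level
- hopper: fixed nozzle, valve and hopper straight above the ring; origin and axes as the filler's. Nozzle 26 mm across, tip 200 mm above the bench; valve block 56 mm square, 220 to 270 mm; dosing cylinder 54 mm thick at 245 mm height, to +y; hopper cone from 52 mm across at 270 mm to 230 mm across at 325 mm, then straight to 400 mm. It overhangs bowl and handle: the gripper must lean outwards to fit
- pan: a flat-bottomed steel pan of like size, loose, not to be used: straight sides, 116 mm across, 66 mm high, handle like the bowl's along its -x, from 58 to 134 mm from its axis. Origin: centre of its underside
- board: a single loose wooden board lying flat, 115 x 50 x 10 mm, origin at the centre of its underside; leave where it is
- boards: a small stack of three wooden boards, 115 x 50 mm, 30 mm high in all, origin at the centre of its underside; leave where it is
- cup: a small steel cup without handle, 68 mm across, 60 mm high, origin at the centre of its underside; leave where it is
- jar: a white lidded jar, 72 mm across, 110 mm high, origin at the centre of its underside; leave where it is
- bottle: a clear bottle, 60 mm across, 150 mm high, origin at the centre of its underside; leave where it is

How it is judged (in metres and radians):
At the end, for the whole second after the job is handed in: The round-bottomed bowl rests in the wire ring under the nozzle, let go and at rest: the centre of its foot within 10 mm of the ring's axis and not more than 4 mm above its seated height, its axis within 8 degrees of upright (horizontal distance between bowl and seat below 0.01 m and z of bowl in the frame of seat below 0.004 m and angle between bowl's own z axis and vertical below 0.14 rad and linear speed of bowl below 0.02 m/s and contact force between bowl and filler above 1 N); the robot touches nothing.
It fails at once if the hopper, valve or nozzle is bumped (over 5 N) (contact force between hopper and anything else above 5 N).
It fails at once if the bowl is dropped: it falls free of the fingers faster than 0.5 m/s (linear speed of bowl above 0.5 m/s and contact force between bowl and the fingers below 0.1 N).
It fails at once if another thing on the bench is shifted by more than 3 cm (distance of any of pan, board, boards, cup, jar, bottle from where it was at the start of the episode above 0.03 m).
It also fails if it takes over 42 s, if anything falls off the work surface, if the arm or the gripper's body presses on something with over 40 N, if the wrist force passes 120 N, or if a joint passes its speed limit or range.

### The arm

A 7-joint arm with a two-finger parallel gripper is mounted at the origin on the work surface. World frame = base frame: x ahead of the robot, y to its left, z up, the work surface at z = 0. Lengths are in mm, angles in rad, forces in N, time in s.
With the tool pointing down it reaches from about 400 to 875 mm from the base axis. Payload 4.4 kg.
Tool frame: the origin (TCP) lies at the very end of the fingers, on their centre line; the grasp point (between the pads) lies 19 mm behind it; z points along the fingers, y is the line along which they close (so a half turn about z gives the same grasp; the last joint's range is limited). The gripper opens to 85 mm and grips with 20 to 120 N. Pads are 22 mm wide; open, the fingers measure 114 mm over their backs; the gripper's body (76 mm by 85 mm) begins 54 mm behind the grasp point. The pads swing forward as they close: fully open they stand 13 mm farther back than shut.
Start: joints at [1.201, 0.628, 0.038, 1.517, -0.027, 0.996, -0.02], TCP at [194.474, -620.24, 231.313] pointing down, gripper open.
Joint ranges: [-3.06, 3.06], [-0.37, 2.12], [-1.25, 1.32], [0.18, 2.47], [-1.1, 4.24], [0.23, 1.98], [-2.94, 2.94]. Speed limits (rad/s): [2.57, 2.57, 3.14, 3.14, 3.14, 3.14, 3.14].

### API

Orientations are given as [roll, pitch, yaw] about the fixed x, y, z axes, in that order (R = Rz(yaw) Ry(pitch) Rx(roll)).
In Python, from cell import ctrl gives the robot as it stands.
- The arm moves only by the tool step_arm, never from a script. Its argument "series" is a list that holds one entry, the list of rows, each a list of 7 numbers: the turn, a rotation vector about the tool's x, y, z as a fraction of full scale, then the shift along the tool's x, y, z as a fraction of full scale, then the closure, from 0 (fully open) to 1 (shut). In form: [[[ax, ay, az, tx, ty, tz, gripper], ...]]. A call has 1 to 12 rows; each row shifts and turns the commanded pose from where the row before left it, along the tool's axes as they then stand; what a row does not reach is not made up. Full scale, the value 1, is 150 mm for a shift and 45 degrees for a turn. A row lasts 1/10 s, in which the tool goes at most 50 mm and 8.59 degrees, less where a joint would pass 70% of its speed; a pose out of reach is approached as far as the arm can. A call with a number of a shift or a turn outside -1 to 1 is refused whole. A call with a gripper value outside its range is refused whole. The fingers move at their own pace and stop on an object; the grip force is fixed at half the most. Time passes only in rows, so rows that do not move let the fingers close. It gives the time, the measured TCP pose, the force, the opening and the grip force at its end, in the units of the state.
- ctrl.read_state(): the state, without advancing time (a new reading comes with each control period).
- ctrl.get_image(name): name is "side" or "top"; returns a dict with "img" (420x560x3 uint8, red, green, blue), "fx", "fy", "cx", "cy" (pixels), "R" (3x3) and "t" (3): a world point X has camera coordinates R X + t. Camera axes: x right, y down, z forward; pixel columns grow to the right and rows downward; lengths in mm; the calibration is good to about 2 mm. A picture is of the moment at which its call begins. There is no depth.
- ctrl.finish_job(): hands the job in; it is judged then, once.
Trained networks look in a picture, given as the dict that the camera call returned (one of the last four; its "shot" number tells which), for a name from the list of things; names that differ only in an ending like _2 or _b are one class to them, and where a whole thing is asked for, a point or a joint stands for the part that bears it (a point fixed in the world has none). Each returns a list of dicts, best first, with "score" (0 to 1); they miss things now and then, are a little off and sometimes report something else, mostly with a low value. They report only what shows in the picture. A call takes as long as a camera call.
- ctrl.recognise(picture, thing): "centre" ([column, row] in pixels, amid what is visible of it).
The state is a dict: "clock": time; "qpos": joint angles; "qd": joint speeds; "tau": joint torques, N m; "eef_pos": TCP position; "tool_rot": TCP orientation; "force": force on the tool from outside, world axes, zero at the start; "torque": the same for the moment, N m; "width": finger opening in mm; "gripper_force": force on a finger pad.
Only numpy, scipy, OpenCV 4.12 (cv2) and the standard library are available. Lean on these libraries where they do the work, as an engineer would, in place of code of your own. Each camera call takes 0.05 s, during which the arm holds its last target. There are 200 camera calls.

## Working session

There is one attempt and no reset: what is moved stays moved. The work goes in short steps, Python scripts to look and compute and a tool call to move; the robot and the scene stay as the last step left them, time stands still between calls to the robot, and variables do not carry over. Pictures are saved under pics/ and viewed, at most 10 in all, crops included, and the job is handed in when it is done.

Besides the shell and the picture viewer there is one more tool, called after "Request:" by a JSON object that holds its "method" and its "body". step_arm: Moves the arm, as the interface text tells. Shift numbers are shares of 150 mm and turn numbers shares of 45 degrees, none past 1 either way. Its arguments: {"type":"object","properties":{"series":{"type":"array","items":{"type":"array","items":{"type":"array","items":{"type":"number","minimum":-1,"maximum":1}}}}},"required":["series"]}

```bash
mkdir -p pics; cat > h.py <<'E'
import numpy as np,cv2,json
from cell import ctrl
from scipy.spatial.transform import Rotation as Ro
def ray(p,uv):
    R=np.array(p["R"]);t=np.array(p["t"])
    d=R.T@np.array([(uv[0]-p["cx"])/p["fx"],(uv[1]-p["cy"])/p["fy"],1.]);return -R.T@t,d/np.linalg.norm(d)
def atz(p,uv,z):
    o,d=ray(p,uv);return o+d*(z-o[2])/d[2]
def proj(p,X):
    c=np.array(p["R"])@np.array(X,float)+np.array(p["t"]);return np.array([p["fx"]*c[0]/c[2]+p["cx"],p["fy"]*c[1]/c[2]+p["cy"]])
def tri(rs):
    A=np.zeros((3,3));b=np.zeros(3)
    for o,d in rs:
        M=np.eye(3)-np.outer(d,d);A+=M;b+=M@o
    return np.linalg.solve(A,b)
E
python3 - <<'E'
from h import *
s=ctrl.read_state();print(s["eef_pos"],s["tool_rot"],s["width"])
P={}
for n in("side","top"):
    P[n]=p=ctrl.get_image(n);cv2.imwrite(f"pics/{n}0.png",p["img"][:,:,::-1])
    print(n,p["fx"],ray(p,(280,210)))
for th in["bowl","bowl_handle","filler","hopper","pan","board","boards","cup","jar","bottle"]:
    for n in P: print(th,n,[(np.round(d["centre"]).tolist(),round(d["score"],2)) for d in ctrl.recognise(P[n],th)[:2]])
print(s["clock"],ctrl.read_state()["clock"])
E
```

```text
[ 194.27136456 -619.63001695  230.3637532 ] [-3.13968016e+00  4.40849405e-05  3.03795937e-01] 85.16720364764441
side 442.9778577785986 (array([ 490.74475023, -973.54788155,  608.19315537]), array([ 0.05178912,  0.86486116, -0.49933262]))
top 399.9206162348666 (array([478.84940218, -51.03894656, 989.91249698]), array([ 0.11517154, -0.01637579, -0.99321063]))
bowl side [([239.0, 224.0], 0.72)]
bowl top [([374.0, 317.0], 0.64), ([281.0, 272.0], 0.58)]
bowl_handle side [([241.0, 227.0], 0.92)]
bowl_handle top [([282.0, 270.0], 0.76)]
filler side [([282.0, 109.0], 0.79)]
filler top [([86.0, 208.0], 0.86)]
hopper side [([278.0, 67.0], 0.87)]
hopper top [([78.0, 206.0], 0.82), ([280.0, 271.0], 0.67)]
pan side [([307.0, 303.0], 0.9)]
pan top [([395.0, 216.0], 0.78)]
board side [([185.0, 304.0], 0.72)]
board top [([374.0, 317.0], 0.92)]
boards side [([205.0, 205.0], 0.9)]
boards top [([395.0, 216.0], 0.71), ([209.0, 308.0], 0.68)]
cup side [([393.0, 276.0], 0.73), ([237.0, 225.0], 0.64)]
cup top [([368.0, 144.0], 0.85)]
jar side [([384.0, 238.0], 0.96), ([392.0, 275.0], 0.43)]
jar top [([328.0, 132.0], 0.86), ([87.0, 205.0], 0.19)]
bottle side [([370.0, 206.0], 0.61)]
bottle top [([277.0, 134.0], 0.74)]
0.0 1.1
```

View pics/side0.png

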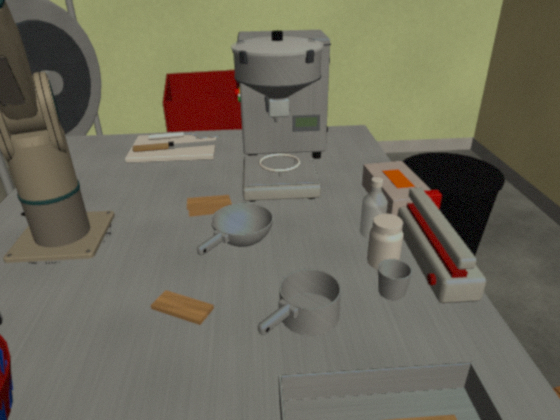

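View pics/top0.png

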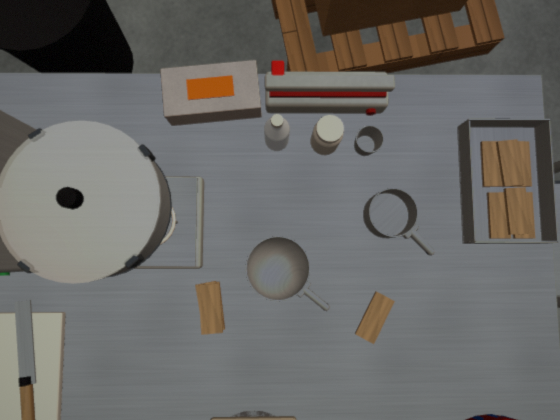

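```bash
python3 - <<'E'
from h import *
S=ctrl.get_image("side");T=ctrl.get_image("top")
f=lambda a:np.round(a,1).tolist()
# ring
g=cv2.cvtColor(S["img"],cv2.COLOR_RGB2GRAY)
c=g[148:178,252:308]; m=(c>np.percentile(c,88)).astype(np.uint8)
k=max(cv2.findContours(m,cv2.RETR_EXTERNAL,cv2.CHAIN_APPROX_NONE)[0],key=len)
(e,ax,an)=cv2.fitEllipse(k);print("ring",e,ax,an,f(atz(S,(e[0]+252,e[1]+148),76)))
for u in[(258,162),(301,162),(280,170.5),(280,154)]: print("ringpt",f(atz(S,u,76)))
print("hopper top",f(atz(T,(80,202),400)),f(atz(T,(176,222),76)))
print("scale corners",[f(atz(T,u,56)) for u in[(202,177),(202,268)]],[f(atz(S,u,56)) for u in[(245,188),(320,186)]])
for n,u in dict(bowl=(278,268)).items(): print(n,f(atz(T,u,64)))
print("handle end T",f(atz(T,(326,307),53)),"S",f(atz(S,(202,250),53)),"bowl rim S",f(atz(S,(242,221),64)))
for n,u,v,z in[("pan",(390,214),0,66),("jar",(329,130),0,110),("cup",(368,142),0,60),("bottle",(277,121),0,150),("board",(375,317),0,10),("boards",(210,307),0,30)]: print(n,f(atz(T,u,z)))
big=lambda im,a,b,c,d,k:cv2.resize(im[a:b,c:d,::-1],None,fx=k,fy=k,interpolation=cv2.INTER_CUBIC)
A=big(T["img"],230,315,240,340,5);B=big(S["img"],140,265,190,330,4)
h=max(A.shape[0],B.shape[0]);cv2.imwrite("pics/b.png",B);cv2.imwrite("pics/a.png",A)
E
```

```text
ring (27.59451675415039, 13.945541381835938) (16.15534210205078, 39.08867263793945) 89.39361572265625 [564.4, 232.8, 76.0]
ringpt [500.5, 239.1, 76.0]
ringpt [627.3, 225.8, 76.0]
ringpt [561.4, 172.8, 76.0]
ringpt [569.7, 292.9, 76.0]
hopper top [560.0, 234.1, 400.0] [558.0, 171.5, 76.0]
scale corners [[666.1, 117.4, 56.0], [452.8, 114.5, 56.0]] [[460.9, 112.4, 56.0], [666.5, 104.0, 56.0]]
bowl [452.0, -61.1, 64.0]
handle end T [361.7, -171.6, 53.0] S [367.0, -169.8, 53.0] bowl rim S [454.1, -74.3, 64.0]
pan [575.8, -323.1, 66.0]
jar [762.7, -177.3, 110.0]
cup [749.5, -277.4, 60.0]
bottle [769.7, -59.4, 150.0]
board [331.7, -295.4, 10.0]
boards [360.8, 99.1, 30.0]
```

View pics/a.png

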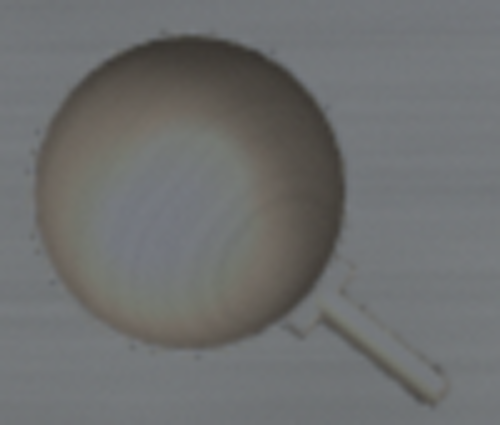

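View pics/b.png

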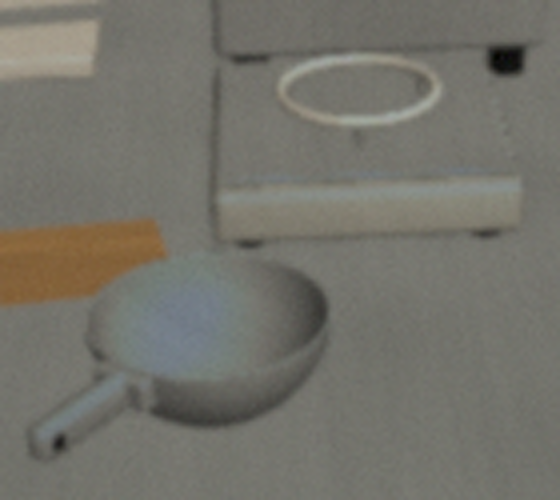

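Request:
{"method": "step_arm", "body": {"series": [[[0,0,0,0.173,-0.225,0,0],[0,0,0,0.173,-0.225,0,0],[0,0,0,0.173,-0.225,0,0],[0,0,0,0.173,-0.225,0,0],[0,0,0,0.173,-0.225,0,0],[0,0,0,0.173,-0.225,0,0],[0,0,0,0.173,-0.225,0,0],[0,0,0,0.173,-0.225,0,0],[0,0,0,0.173,-0.225,0,0],[0,0,0,0.173,-0.225,0,0],[0,0,0,0,0,0,0]]]}}

```text
clock: 2.3
eef_pos: [343.1, -215.3, 231.6]
tool_rot: [-3.14, -0.002, 0.313]
force: [-0.4, -0.5, 0.4]
width: 85.7
gripper_force: 0.0
```

Request:
{"method": "step_arm", "body": {"series": [[[0,0,-0.187,0,0,0,0],[0,0,-0.187,0,0,0,0],[0,0,-0.187,0,0,0,0],[0,0,-0.187,0,0,0,0],[0,0.178,0,0,0,0,0],[0,0.178,0,0,0,0,0],[0,0.178,0,0,0,0,0],[0,0.178,0,0,0,0,0],[0,0.178,0,0,0,0,0],[0,0,0,0,0,0,0]]]}}

```text
clock: 3.3
eef_pos: [337.7, -224.5, 228.4]
tool_rot: [-3.131, -0.672, 0.873]
force: [0.4, -0.1, -0.7]
width: 85.3
gripper_force: 0.0
```

```bash
cat >> h.py <<'E'
def frame(az,th):
    a=np.radians(az);t=np.radians(th)
    z=np.array([np.sin(t)*np.cos(a),np.sin(t)*np.sin(a),-np.cos(t)]);y=np.array([np.sin(a),-np.cos(a),0]);return np.c_[np.cross(y,z),y,z]
def cur():
    s=ctrl.read_state();return s,np.array(s["eef_pos"]),Ro.from_euler("xyz",s["tool_rot"]).as_matrix()
def go(pos,F):
    s,p,R=cur();rv=Ro.from_matrix(R.T@F).as_rotvec(degrees=True)
    print("clock",round(s["clock"],2),"tcp",np.round(p,1),"z",np.round(R[:,2],3),"y",np.round(R[:,1],3),"q",np.round(s["qpos"],2),"F",np.round(s["force"],1),"w",round(s["width"],1))
    print("turn frac",np.round(rv/45,3),"then shift frac",np.round(F.T@(np.array(pos)-p)/150,3), "shift before turn",np.round(R.T@(np.array(pos)-p)/150,3))
E
python3 - <<'E'
from h import *
F=frame(51,40); G=np.array([381,-149,53])
go(G+F[:,2]*(19-90),F)
E
```

```text
clock 3.3 tcp [ 337.7 -224.5  228.4] z [ 0.392  0.483 -0.783] y [ 0.771 -0.637 -0.008] q [ 1.36  0.5  -0.46  2.15 -0.61  0.82  0.73] F [ 0.4 -0.1 -0.7] w 85.3
turn frac [ 0.001  0.034 -0.017] then shift frac [-0.312 -0.093  0.791] shift before turn [-0.293 -0.089  0.799]
```

Request:
{"method": "step_arm", "body": {"series": [[[0,0.034,-0.017,-0.1,-0.031,0.2,0],[0,0,0,-0.1,-0.031,0.2,0],[0,0,0,-0.1,-0.031,0.2,0],[0,0,0,0,0,0.19,0],[0,0,0,0,0,0,0]]]}}

```text
clock: 3.8
eef_pos: [355.3, -176.4, 109.8]
tool_rot: [3.141, -0.698, 0.908]
force: [0.6, 0.6, 0.5]
width: 85.5
gripper_force: 0.0
```

```bash
python3 - <<'E'
from h import *
F=frame(51,40); G=np.array([381,-149,53])
go(G+F[:,2]*19,F)
T=ctrl.get_image("top");S=ctrl.get_image("side")
big=lambda im,a,b,c,d,k:cv2.resize(im[a:b,c:d,::-1],None,fx=k,fy=k,interpolation=cv2.INTER_CUBIC)
print(proj(T,G),proj(S,G))
A=big(T["img"],230,380,240,370,4);B=big(S["img"],180,290,150,280,4);B=cv2.copyMakeBorder(B,0,A.shape[0]-B.shape[0],0,0,cv2.BORDER_CONSTANT)
C=cv2.resize(np.hstack([A,B]),None,fx=.76,fy=.76);cv2.imwrite("pics/c.png",C);print(C.shape)
E
```

```text
clock 3.8 tcp [ 355.3 -176.4  109.8] z [ 0.396  0.506 -0.766] y [ 0.788 -0.616  0.001] q [ 1.34  0.78 -0.57  2.29 -0.76  0.43  0.95] F [0.6 0.6 0.5] w 85.5
turn frac [-0.013  0.     0.017] then shift frac [-0.052  0.018  0.577] shift before turn [-0.052  0.024  0.577]
[316.10119971 298.58513112] [209.14360233 244.27621067]
(456, 790, 3)
```

View pics/c.png

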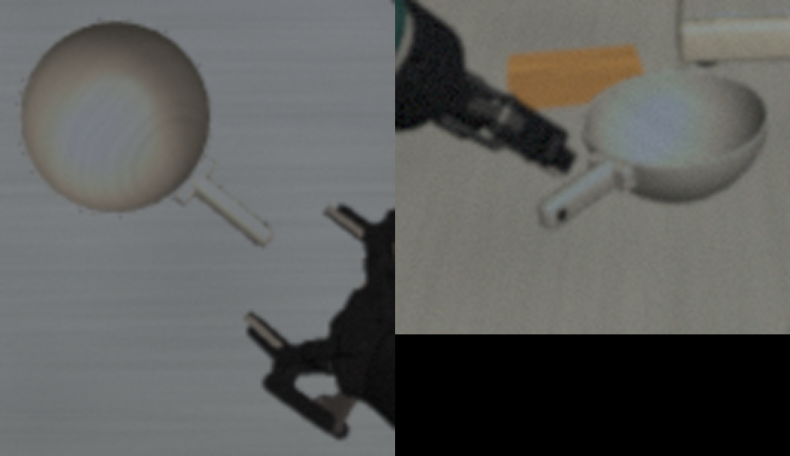

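```bash
python3 - <<'E'
from h import *
F=frame(51,32); G=np.array([381,-149,53])
go(G+F[:,2]*19,F)
E
```

```text
clock 3.9 tcp [ 355.4 -179.   111.1] z [ 0.398  0.502 -0.768] y [ 0.786 -0.618  0.004] q [ 1.34  0.78 -0.57  2.29 -0.76  0.43  0.95] F [0.3 0.2 0.1] w 85.3
turn frac [-0.007 -0.174  0.019] then shift frac [0.018 0.007 0.594] shift before turn [-0.064  0.009  0.591]
```

Request:
{"method": "step_arm", "body": {"series": [[[0,-0.174,0.015,0,0,0,0],[0,0,0,0.015,0.007,0.19,0],[0,0,0,0,0,0.2,0],[0,0,0,0,0,0.1,0],[0,0,0,0,0,0,0]]]}}

```text
clock: 4.4
eef_pos: [381.6, -154.3, 59.9]
tool_rot: [-3.137, -0.563, 0.895]
force: [-1.1, 0.2, -0.0]
width: 85.3
gripper_force: 0.0
```

```bash
python3 - <<'E'
from h import *
F=frame(51,32); G=np.array([381,-149,53])
go(G+F[:,2]*19,F)
E
```

```text
clock 4.4 tcp [ 381.6 -154.3   59.9] z [ 0.33   0.419 -0.846] y [ 0.782 -0.624 -0.003] q [ 1.11  0.82 -0.49  2.33 -1.1   0.23  1.17] F [-1.1  0.2 -0. ] w 85.3
turn frac [-0.009 -0.005  0.006] then shift frac [-0.003 -0.025  0.179] shift before turn [-0.004 -0.024  0.179]
```

Request:
{"method": "step_arm", "body": {"series": [[[0,-0.16,0,0,0,-0.05,0],[0,-0.16,0,0,0,0,0],[0,-0.16,0,0,0,0,0],[0,0,0,0,0,0,0]]]}}

```text
clock: 4.8
eef_pos: [380.4, -151.7, 65.5]
tool_rot: [-3.132, -0.25, 0.907]
force: [-0.1, 0.4, 0.5]
width: 85.6
gripper_force: 0.0
```

```bash
python3 - <<'E'
from h import *
F=frame(51,10); G=np.array([381,-149,53])
go(G+F[:,2]*19,F)
E
```

```text
clock 4.8 tcp [ 380.4 -151.7   65.5] z [ 0.145  0.2   -0.969] y [ 0.789 -0.614 -0.009] q [ 0.56  0.65 -0.05  2.34 -1.03  0.25  0.87] F [-0.1  0.4  0.5] w 85.6
turn frac [-0.017 -0.096  0.022] then shift frac [ 0.002 -0.009  0.212] shift before turn [-0.014 -0.006  0.211]
```

Request:
{"method": "step_arm", "body": {"series": [[[0,-0.16,0.02,0,0,0.05,0],[0,0,0,0,-0.01,0.08,0],[0,0,0,0,0,0.08,0],[0,0,0,0,0,0,0]]]}}

```text
clock: 5.2
eef_pos: [380.6, -154.7, 37.5]
tool_rot: [-3.112, -0.161, 0.877]
force: [-0.6, -0.6, -0.1]
width: 85.4
gripper_force: 0.0
```

```bash
python3 - <<'E'
from h import *
F=frame(51,7); G=np.array([381,-149,53])
go(G+F[:,2]*19,F)
E
```

```text
clock 5.2 tcp [ 380.6 -154.7   37.5] z [ 0.079  0.142 -0.987] y [ 0.771 -0.636 -0.03 ] q [ 0.41  0.71  0.07  2.32 -1.1   0.23  0.86] F [-0.6 -0.6 -0.1] w 85.4
turn frac [-0.036 -0.05  -0.016] then shift frac [ 0.044 -0.022  0.028] shift before turn [ 0.042 -0.022  0.03 ]
```

Request:
{"method": "step_arm", "body": {"series": [[[0,0,0,0,0,0,1],[0,0,0,0,0,0,1],[0,0,0,0,0,0,1],[0,0,0,0,0,0,1],[0,0,0,0,0,0,1],[0,0,0,0,0,0,1],[0,0,0,0,0,0,1]]]}}

```text
clock: 5.9
eef_pos: [380.0, -153.4, 37.8]
tool_rot: [-3.112, -0.159, 0.883]
force: [-1.0, -1.3, 2.7]
width: 15.0
gripper_force: 60.6
```

```bash
python3 - <<'E'
from h import *
F=frame(-8,7); B=np.array([570,-80,0]);G=B+[-112*np.cos(.14),112*np.sin(.14),56];
go(G+F[:,2]*19,F)
E
```

```text
clock 5.9 tcp [ 380.  -153.4   37.8] z [ 0.077  0.141 -0.987] y [ 0.775 -0.631 -0.029] q [ 0.4   0.71  0.07  2.32 -1.1   0.23  0.86] F [-1.  -1.3  2.7] w 15.0
turn frac [-0.217 -0.023  1.29 ] then shift frac [ 0.451 -0.661  0.06 ] shift before turn [0.791 0.047 0.13 ]
```

Request:
{"method": "step_arm", "body": {"series": [[[0,0,0,0,0,-0.03,1],[0,0,0.161,0.099,-0.002,0,1],[0,0,0.161,0.098,-0.014,0,1],[0,0,0.161,0.096,-0.026,0,1],[0,0,0.161,0.091,-0.039,0.01,1],[0,0,0.161,0.086,-0.05,0.01,1],[0,0,0.161,0.079,-0.06,0.01,1],[0,0,0.161,0.071,-0.069,0.01,1],[0,0,0.161,0.061,-0.078,0.01,1],[0,0,0,0,0,0,1]]]}}

```text
clock: 6.9
eef_pos: [454.2, -58.7, 53.8]
tool_rot: [-2.99, -0.06, -0.127]
force: [0.5, 0.7, -1.2]
width: 15.0
gripper_force: 59.7
```

```bash
python3 - <<'E'
from h import *
F=frame(-8,7); B=np.array([570,-80,0]);G=B+[-112*np.cos(.14),112*np.sin(.14),56];
go(G+F[:,2]*19,F)
T=ctrl.get_image("top");S=ctrl.get_image("side")
A=T["img"][100:380,150:450,::-1];B=S["img"][100:380,130:430,::-1]
C=cv2.resize(np.hstack([A,B]),None,fx=1.33,fy=1.33,interpolation=cv2.INTER_CUBIC);cv2.imwrite("pics/d.png",C);print(C.shape)
E
```

```text
clock 6.9 tcp [454.2 -58.7  53.8] z [ 0.078  0.142 -0.987] y [-0.116 -0.982 -0.151] q [ 0.01  0.7   0.26  2.23 -1.09  0.37 -0.44] F [ 0.5  0.7 -1.2] w 15.0
turn frac [-0.194  0.081  0.01 ] then shift frac [0.039 0.033 0.117] shift before turn [0.046 0.05  0.108]
(372, 798, 3)
```

View pics/d.png

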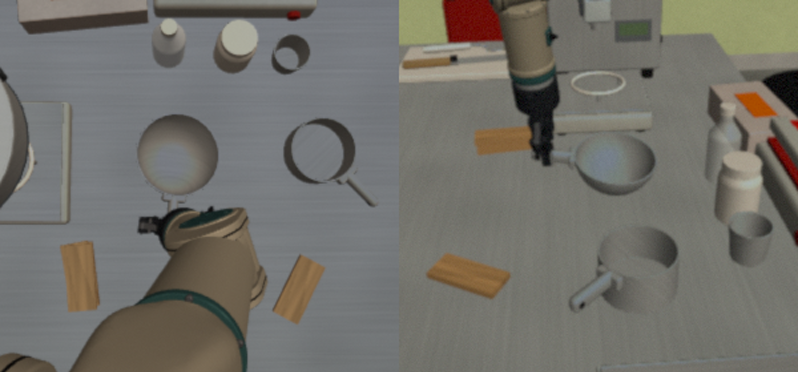

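Request:
{"method": "step_arm", "body": {"series": [[[-0.08,0.065,0,0,0,0,1],[-0.08,0.065,0,0,0,0,1],[0,0,0,0,0,0.04,1],[0,0,0,0,0,0.03,1],[0,0,0,0,0,0.02,1],[0,0,0,0,0,0,1]]]}}

```text
clock: 7.6
eef_pos: [469.4, -65.4, 60.9]
tool_rot: [-3.115, -0.12, -0.14]
force: [0.3, 0.3, -2.6]
width: 15.1
gripper_force: 61.3
```

```bash
python3 - <<'E'
from h import *
F=frame(-8,9); 
go([454,-60,38],F)
E
```

```text
clock 7.6 tcp [469.4 -65.4  60.9] z [ 0.123  0.01  -0.992] y [-0.137 -0.99  -0.026] q [-0.11  0.68  0.29  2.25 -1.1   0.23 -0.52] F [ 0.3  0.3 -2.6] w 15.1
turn frac [-0.034  0.047 -0.002] then shift frac [-0.13  -0.022  0.134] shift before turn [-0.125 -0.018  0.14 ]
```

```bash
cat > k.py <<'E'
import numpy as np,itertools
from scipy.optimize import least_squares
from scipy.spatial.transform import Rotation as Ro
def fk(q,sg,L):
    s1,s3,s5,s7,o7=sg;z=np.array([0,0,1.]);x=np.array([1.,0,0]);p=L[0]*z
    R=Ro.from_euler("Z",s1*q[0])*Ro.from_euler("Y",q[1]);p=p+R.apply(L[1]*z)
    R=R*Ro.from_euler("ZY",[s3*q[2],q[3]]);p=p+R.apply(L[2]*z+L[4]*x)
    R=R*Ro.from_euler("ZY",[s5*q[4],q[5]]);p=p+R.apply(L[3]*z+L[5]*x)
    return p,R*Ro.from_euler("Z",s7*q[6]+o7)
E
python3 - <<'E'
from k import *
D=[([1.201,.628,.038,1.517,-.027,.996,-.02],[194.474,-620.24,231.313],[0,0,-1],[.299,-.954,0]),
([1.36,.5,-.46,2.15,-.61,.82,.73],[337.7,-224.5,228.4],[.392,.483,-.783],[.771,-.637,-.008]),
([1.34,.78,-.57,2.29,-.76,.43,.95],[355.3,-176.4,109.8],[.396,.506,-.766],[.788,-.616,.001]),
([1.11,.82,-.49,2.33,-1.1,.23,1.17],[381.6,-154.3,59.9],[.33,.419,-.846],[.782,-.624,-.003]),
([.56,.65,-.05,2.34,-1.03,.25,.87],[380.4,-151.7,65.5],[.145,.2,-.969],[.789,-.614,-.009]),
([.4,.71,.07,2.32,-1.1,.23,.86],[380,-153.4,37.8],[.077,.141,-.987],[.775,-.631,-.029]),
([.01,.7,.26,2.23,-1.09,.37,-.44],[454.2,-58.7,53.8],[.078,.142,-.987],[-.116,-.982,-.151]),
([-.11,.68,.29,2.25,-1.1,.23,-.52],[469.4,-65.4,60.9],[.123,.01,-.992],[-.137,-.99,-.026])]
best=[]
for sg in itertools.product([1,-1],[1,-1],[1,-1],[1,-1],[0,np.pi/2,np.pi,-np.pi/2]):
    e=sum(np.linalg.norm(fk(q,sg,np.zeros(6))[1].as_matrix()[:,1:]-np.c_[y,z]) for q,p,z,y in D)
    best.append((e,sg))
best.sort();print(best[:3]);sg=best[0][1]
r=least_squares(lambda L:np.concatenate([fk(q,sg,L)[0]-p for q,p,z,y in D]),[330,350,350,250,0,0])
print(r.x,np.abs(r.fun).max())
E
```

```text
[(np.float64(0.047796371265703644), (-1, -1, -1, -1, 1.5707963267948966)), (np.float64(4.620727965828236), (-1, 1, -1, -1, 1.5707963267948966)), (np.float64(6.427900562952049), (1, 1, 1, -1, -1.5707963267948966))]
[ 3.27998148e+02  5.37044858e+02  3.62472053e+02  3.35318395e+02
 -3.05542974e-01 -2.75116491e+01] 25.72396304399416
```

```bash
cat > k.py <<'E'
import numpy as np,itertools
from scipy.optimize import least_squares
from scipy.spatial.transform import Rotation as Ro
E=Ro.from_euler
def fk(q,L):
    p=np.array([0,0,L[0]])
    R=E("ZY",[-q[0],q[1]]);p=p+R.apply([L[4],L[7],L[1]])
    R=R*E("ZY",[-q[2],q[3]]);p=p+R.apply([L[5],L[8],L[2]])
    R=R*E("ZY",[-q[4],q[5]]);p=p+R.apply([L[6],L[9],L[3]])
    return p,R*E("Z",-q[6]+np.pi/2)
D=[([1.201,.628,.038,1.517,-.027,.996,-.02],[194.474,-620.24,231.313]),
([1.36,.5,-.46,2.15,-.61,.82,.73],[337.7,-224.5,228.4]),
([1.34,.78,-.57,2.29,-.76,.43,.95],[355.3,-176.4,109.8]),
([1.11,.82,-.49,2.33,-1.1,.23,1.17],[381.6,-154.3,59.9]),
([.56,.65,-.05,2.34,-1.03,.25,.87],[380.4,-151.7,65.5]),
([.4,.71,.07,2.32,-1.1,.23,.86],[380,-153.4,37.8]),
([.01,.7,.26,2.23,-1.09,.37,-.44],[454.2,-58.7,53.8]),
([-.11,.68,.29,2.25,-1.1,.23,-.52],[469.4,-65.4,60.9])]
def fit(mask):
    m=np.array(mask,bool);x0=np.array([330,350,350,250,0,0,0,0,0,0.])
    def f(x): L=x0.copy();L[m]=x;return np.concatenate([fk(q,L)[0]-p for q,p in D]+[(x-x0[m])*.003])
    r=least_squares(f,x0[m]);L=x0.copy();L[m]=r.x;return L,np.abs(r.fun[:24]).max(),np.round(r.fun[:24].reshape(8,3),0)
LO=np.array([-3.06,-.37,-1.25,.18,-1.1,.23,-2.94]);HI=np.array([3.06,2.12,1.32,2.47,4.24,1.98,2.94])
E
python3 - <<'E'
from k import *
for m in([1]*7+[0]*3,[1]*10): 
    L,e,r=fit(m);print(np.round(L,1),e);print(r.tolist())
E
```

```text
[ 3.438e+02  5.246e+02  3.590e+02  3.379e+02  1.090e+01 -4.000e-01
 -2.830e+01  0.000e+00  0.000e+00  0.000e+00] 25.595920380731087
[[26.0, 12.0, -2.0], [16.0, -3.0, -7.0], [9.0, -6.0, -2.0], [-3.0, -4.0, -3.0], [-3.0, 0.0, 1.0], [-1.0, 4.0, 3.0], [-4.0, 4.0, 3.0], [-5.0, 8.0, 6.0]]
[348.9 550.8 382.7 350.8   6.6   1.    0.7  -9.8 -19.7   0.8] 4.122211382920909
[[-0.0, -0.0, 0.0], [1.0, 0.0, 1.0], [0.0, 0.0, 1.0], [-2.0, -0.0, -3.0], [-4.0, -1.0, -1.0], [0.0, 0.0, -1.0], [1.0, 0.0, 2.0], [2.0, 3.0, 1.0]]
```

```bash
cat >> k.py <<'E'
L,_,_=fit([1]*10)
def frame(az,th):
    a=np.radians(az);t=np.radians(th)
    z=np.array([np.sin(t)*np.cos(a),np.sin(t)*np.sin(a),-np.cos(t)]);y=np.array([np.sin(a),-np.cos(a),0]);return np.c_[np.cross(y,z),y,z]
def err(q,p,F):
    a,R=fk(q,L);return np.concatenate([(a-p)/100,Ro.as_rotvec(R.inv()*Ro.from_matrix(F))*2])
def ik(p,F,q0,w=.01,c=(LO+HI)/2):
    m=.03
    r=least_squares(lambda q:np.concatenate([err(q,p,F),w*(q-c)/(HI-LO)]),np.clip(q0,LO+m+.001,HI-m-.001),bounds=(LO+m,HI-m))
    e=err(r.x,p,F);return r.x,np.linalg.norm(e)
def multi(p,F,n=12,seed=0):
    g=np.random.default_rng(seed);return [ik(p,F,LO+(HI-LO)*g.random(7)) for _ in range(n)]
E
python3 - <<'E'
from k import *
seat=np.array([562,234,57.5])
def test(B,h,th):
    out=[]
    for flip in(0,1):
        a=np.radians(h);F=frame(h+180,th);G=B+[112*np.cos(a),112*np.sin(a),53]
        if flip: F=F@np.diag([-1,-1,1])
        s=[q for q,e in multi(G+F[:,2]*19,F,6) if e<.03]
        if s: out.append((flip,np.round(max(s,key=lambda q:np.min(np.r_[q-LO,HI-q])),2).tolist()))
    return out
for h in(-180,-155,-130,-105,-80,-50): 
  for th in(25,35,45): print("seat",h,th,test(seat,h,th))
E
```

```text
seat -180 25 [(0, [-0.33, 0.69, -0.57, 2.35, 1.81, 0.66, 2.22]), (1, [-0.26, 0.72, -0.69, 2.34, 1.78, 0.74, -0.88])]
seat -180 35 [(0, [-0.08, 1.05, -1.22, 2.44, 1.86, 1.44, 2.17]), (1, [-0.08, 1.05, -1.22, 2.44, 1.86, 1.44, -0.97])]
seat -180 45 []
seat -155 25 [(0, [-0.38, 0.62, -0.1, 2.44, 2.95, 0.36, 1.75]), (1, [0.12, 0.76, -0.85, 2.42, 2.08, 0.64, -0.48])]
seat -155 35 []
seat -155 45 []
seat -130 25 [(0, [0.56, 0.97, -1.2, 2.3, 1.74, 0.62, -2.55]), (1, [0.52, 0.9, -1.1, 2.3, 1.77, 0.52, 0.54])]
seat -130 35 [(0, [-0.3, 0.74, 0.31, 2.43, 4.11, 0.77, 1.36]), (1, [0.56, 0.93, -1.02, 2.4, 2.42, 0.47, 0.01])]
seat -130 45 []
seat -105 25 [(0, [0.55, 0.89, -0.95, 2.05, 0.8, 0.39, -1.1]), (1, [0.67, 1.04, -1.21, 2.05, 1.11, 0.61, 1.76])]
seat -105 35 [(0, [0.74, 1.06, -1.13, 2.08, 0.99, 0.38, -1.17]), (1, [0.34, 0.78, -0.42, 2.1, -1.07, 0.35, -2.33])]
seat -105 45 [(0, [0.59, 0.92, -0.67, 2.11, -1.07, 0.3, 0.94]), (1, [0.59, 0.92, -0.67, 2.11, -1.07, 0.3, -2.2])]
seat -80 25 [(0, [0.23, 0.82, -0.42, 1.76, -0.21, 0.66, 0.28]), (1, [-0.12, 0.8, 0.16, 1.77, -0.78, 0.83, -2.36])]
seat -80 35 [(0, [0.25, 0.87, -0.32, 1.74, -0.53, 0.77, 0.62]), (1, [0.01, 0.85, 0.07, 1.74, -0.85, 0.92, -2.24])]
seat -80 45 [(0, [0.31, 0.94, -0.31, 1.7, -0.66, 0.89, 0.79]), (1, [0.14, 0.92, -0.03, 1.7, -0.89, 1.02, -2.17])]
seat -50 25 [(0, [0.09, 0.95, -0.37, 1.38, -0.08, 1.07, 0.59]), (1, [-0.07, 0.93, -0.05, 1.39, -0.36, 1.1, -2.34])]
seat -50 35 [(0, [0.14, 1.03, -0.38, 1.28, -0.19, 1.22, 0.68]), (1, [0.02, 1.01, -0.12, 1.28, -0.4, 1.26, -2.31])]
seat -50 45 [(0, [0.18, 1.13, -0.4, 1.16, -0.26, 1.38, 0.72]), (1, [0.09, 1.11, -0.19, 1.17, -0.43, 1.41, -2.3])]
```

```bash
cat >> h.py <<'E'
def plan(pos,F,n,grip,turnfirst=True):
    s,p,R=cur();rows=[];rv=Ro.from_matrix(F@R.T).as_rotvec();d=(np.array(pos)-p)/n
    for i in range(n):
        Rn=Ro.from_rotvec(rv/n).as_matrix()@R
        t=np.degrees(Ro.from_matrix(R.T@Rn).as_rotvec())/45; u=Ro.from_rotvec(rv/n/2).as_matrix()@R
        rows.append([round(float(v),3) for v in [*t,*(u.T@d/150)]]+[grip]);R=Rn
    print("rot deg/row",np.degrees(np.linalg.norm(rv))/n,"mm/row",np.linalg.norm(d));print(rows)
E
python3 - <<'E'
from h import *
import k
s,p,R=cur()
q=np.array(s["qpos"]);print("model err",k.fk(q,k.L)[0]-p)
F0=frame(-8,9);F=frame(100,9)
print(k.ik(np.array([480,-75,75.]),F0,q))
print(k.ik(np.array([590,-170,60.]),F,q))
for th in(35,40):
    FF=frame(100,th);print(k.ik(np.array([590,-170,53])+FF[:,2]*19,FF,q),k.ik(np.array([590,-170,53])-FF[:,2]*60,FF,q)[1])
d=Ro.from_matrix(R).as_matrix()
# final orientation = current rotated 108 about world z, plus small leveling
lev=frame(-8,9)@Ro.from_rotvec([np.radians(1.6),0,0]).as_matrix()
Rz=Ro.from_euler("z",108,degrees=True).as_matrix()
plan([590,-170,62],Rz@lev,20,1)
E
```

```text
model err [-0.66685602 -0.71116835  1.13184575]
(array([-0.16508009,  0.66725134,  0.37746566,  2.2353452 , -1.07      ,
        0.26      , -0.55152063]), np.float64(0.029311273492295817))
(array([ 0.57870634,  0.87349941, -0.45511992,  1.65807465,  0.29639876,
        0.75480779,  0.21114804]), np.float64(1.3359938868170139e-05))
(array([ 0.67048674,  1.06347116, -0.3642385 ,  1.41435023, -0.20097729,
        1.06788867,  0.73288654]), np.float64(5.268190762439283e-06)) 5.277204898981534e-06
(array([ 0.69189869,  1.10662782, -0.36896648,  1.3592387 , -0.24359641,
        1.15111312,  0.77151851]), np.float64(4.563147810193544e-06)) 7.854997241183172e-06
rot deg/row 5.403350759545035 mm/row 7.97988733148982
[[0.017, -0.002, -0.119, 0.043, 0.031, 0.004, 1], [0.017, -0.002, -0.119, 0.04, 0.035, 0.004, 1], [0.017, -0.002, -0.119, 0.036, 0.039, 0.003, 1], [0.017, -0.002, -0.119, 0.033, 0.042, 0.002, 1], [0.017, -0.002, -0.119, 0.029, 0.045, 0.002, 1], [0.017, -0.002, -0.119, 0.024, 0.047, 0.001, 1], [0.017, -0.002, -0.119, 0.02, 0.049, 0.001, 1], [0.017, -0.002, -0.119, 0.015, 0.051, -0.0, 1], [0.017, -0.002, -0.119, 0.01, 0.052, -0.001, 1], [0.017, -0.002, -0.119, 0.005, 0.053, -0.002, 1], [0.017, -0.002, -0.119, 0.0, 0.053, -0.002, 1], [0.017, -0.002, -0.119, -0.004, 0.053, -0.003, 1], [0.017, -0.002, -0.119, -0.009, 0.052, -0.004, 1], [0.017, -0.002, -0.119, -0.014, 0.051, -0.004, 1], [0.017, -0.002, -0.119, -0.019, 0.049, -0.005, 1], [0.017, -0.002, -0.119, -0.023, 0.047, -0.006, 1], [0.017, -0.002, -0.119, -0.028, 0.045, -0.006, 1], [0.017, -0.002, -0.119, -0.032, 0.042, -0.007, 1], [0.017, -0.002, -0.119, -0.036, 0.039, -0.007, 1], [0.017, -0.002, -0.119, -0.039, 0.035, -0.008, 1]]
```

Request:
{"method": "step_arm", "body": {"series": [[[0.017,-0.002,-0.119,0.043,0.031,0.004,1],[0.017,-0.002,-0.119,0.04,0.035,0.004,1],[0.017,-0.002,-0.119,0.036,0.039,0.003,1],[0.017,-0.002,-0.119,0.033,0.042,0.002,1],[0.017,-0.002,-0.119,0.029,0.045,0.002,1],[0.017,-0.002,-0.119,0.024,0.047,0.001,1],[0.017,-0.002,-0.119,0.02,0.049,0.001,1],[0.017,-0.002,-0.119,0.015,0.051,0,1],[0.017,-0.002,-0.119,0.01,0.052,-0.001,1],[0.017,-0.002,-0.119,0.005,0.053,-0.002,1],[0.017,-0.002,-0.119,0,0.053,-0.002,1]]]}}

```text
clock: 8.7
eef_pos: [532.9, -126.4, 61.7]
tool_rot: [-3.102, -0.14, 0.9]
force: [-0.0, 0.0, -3.5]
width: 15.0
gripper_force: 61.3
```

```bash
python3 - <<'E'
from h import *
lev=frame(-8,9)@Ro.from_rotvec([np.radians(1.6),0,0]).as_matrix()
F=Ro.from_euler("z",108,degrees=True).as_matrix()@lev
go([590,-170,62],F);plan([590,-170,62],F,10,1)
E
```

```text
clock 8.7 tcp [ 532.9 -126.4   61.7] z [ 0.055  0.134 -0.989] y [ 0.786 -0.617 -0.039] q [ 0.16  0.74  0.18  1.96 -0.58  0.5   0.14] F [-0.   0.  -3.5] w 15.0
turn frac [ 0.145 -0.015 -1.064] then shift frac [-0.348  0.323 -0.066] shift before turn [ 0.009  0.479 -0.02 ]
rot deg/row 4.8333619838555 mm/row 7.187423395771962
[[0.014, -0.002, -0.106, -0.001, 0.048, -0.002, 1], [0.014, -0.002, -0.106, -0.005, 0.048, -0.003, 1], [0.014, -0.002, -0.106, -0.009, 0.047, -0.003, 1], [0.014, -0.002, -0.106, -0.013, 0.046, -0.004, 1], [0.014, -0.002, -0.106, -0.017, 0.045, -0.004, 1], [0.014, -0.002, -0.106, -0.02, 0.043, -0.005, 1], [0.014, -0.002, -0.106, -0.024, 0.041, -0.005, 1], [0.014, -0.002, -0.106, -0.027, 0.039, -0.006, 1], [0.014, -0.002, -0.106, -0.03, 0.036, -0.006, 1], [0.014, -0.002, -0.106, -0.033, 0.034, -0.006, 1]]
```

Request:
{"method": "step_arm", "body": {"series": [[[0.014,-0.002,-0.106,-0.001,0.048,-0.002,1],[0.014,-0.002,-0.106,-0.005,0.048,-0.003,1],[0.014,-0.002,-0.106,-0.009,0.047,-0.003,1],[0.014,-0.002,-0.106,-0.013,0.046,-0.004,1],[0.014,-0.002,-0.106,-0.017,0.045,-0.004,1],[0.014,-0.002,-0.106,-0.02,0.043,-0.005,1],[0.014,-0.002,-0.106,-0.024,0.041,-0.005,1],[0.014,-0.002,-0.106,-0.027,0.039,-0.006,1],[0.014,-0.002,-0.106,-0.03,0.036,-0.006,1],[0.014,-0.002,-0.106,-0.033,0.034,-0.006,1],[0,0,0,0,0,0,1]]]}}

```text
clock: 9.8
eef_pos: [589.1, -173.0, 61.9]
tool_rot: [-3.117, -0.151, 1.738]
force: [-0.2, -0.2, -3.2]
width: 14.6
gripper_force: 61.4
```

```bash
python3 - <<'E'
from h import *
lev=frame(-8,9)@Ro.from_rotvec([np.radians(1.6),0,0]).as_matrix()
F=Ro.from_euler("z",108,degrees=True).as_matrix()@lev
go([590,-170,38],F)
T=ctrl.get_image("top");S=ctrl.get_image("side")
A=T["img"][100:380,150:450,::-1];B=S["img"][100:380,130:430,::-1]
C=cv2.resize(np.hstack([A,B]),None,fx=1.33,fy=1.33,interpolation=cv2.INTER_CUBIC);cv2.imwrite("pics/e.png",C)
E
```

```text
clock 9.8 tcp [ 589.1 -173.    61.9] z [-0.049  0.144 -0.988] y [ 0.985  0.17  -0.024] q [ 0.28  0.84  0.05  1.66 -0.23  0.76  0.66] F [-0.2 -0.2 -3.2] w 14.6
turn frac [ 0.006  0.007 -0.009] then shift frac [-0.007  0.014  0.16 ] shift before turn [-0.006  0.013  0.16 ]
```

View pics/e.png

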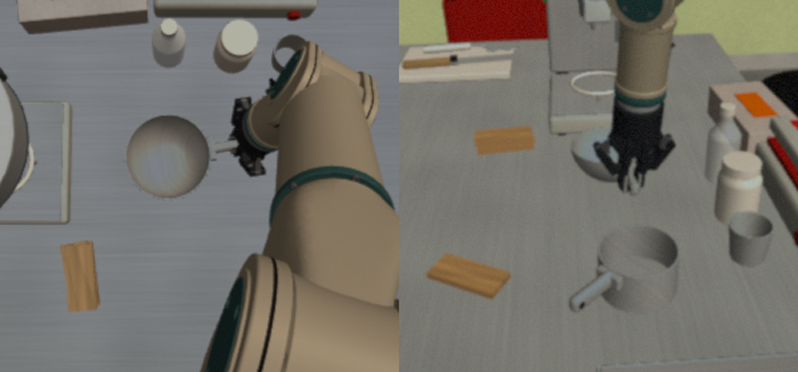

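Request:
{"method": "step_arm", "body": {"series": [[[0,0,0,0,0,0.04,1],[0,0,0,0,0,0.04,1],[0,0,0,0,0,0.03,1],[0,0,0,0,0,0.02,1],[0,0,0,0,0,0.02,1],[0,0,0,0,0,0,1]]]}}

```text
clock: 10.5
eef_pos: [587.5, -168.7, 41.0]
tool_rot: [-3.116, -0.151, 1.74]
force: [-2.2, -3.1, 4.6]
width: 15.0
gripper_force: 62.5
```

Request:
{"method": "step_arm", "body": {"series": [[[0,0,0,0,0,0.01,1],[0,0,0,0,0,0,0.6],[0,0,0,0,0,0,0],[0,0,0,0,0,0,0],[0,0,0,0,0,0,0],[0,0,0,0,0,0,0],[0,0,0,0,0,-0.15,0],[0,0,0,0,0,-0.25,0],[0,0,0,0,0,0,0]]]}}

```text
clock: 11.4
eef_pos: [593.8, -177.6, 102.5]
tool_rot: [-3.124, -0.148, 1.74]
force: [0.4, -0.8, 0.6]
width: 85.6
gripper_force: 0.0
```

```bash
python3 - <<'E'
from h import *
T=ctrl.get_image("top");s,p,R=cur()
g=cv2.cvtColor(T["img"],cv2.COLOR_RGB2GRAY)
c=g[150:270,230:325];m=cv2.HoughCircles(cv2.resize(c,None,fx=4,fy=4,interpolation=cv2.INTER_CUBIC),cv2.HOUGH_GRADIENT,1,200,param1=60,param2=25,minRadius=110,maxRadius=145)
print(m); 
for a in m[0]: print(atz(T,(a[0]/4+230,a[1]/4+150),64))
cv2.imwrite("pics/f.png",cv2.resize(T["img"][150:270,230:370,::-1],None,fx=5,fy=5,interpolation=cv2.INTER_CUBIC))
F=frame(100,38);go([590,-190,110],F);plan([588,-195,115],F,5,0)
E
```

```text
[[[179.5 278.5 122.4]]]
[563.73258771 -54.27973658  64.        ]
clock 11.45 tcp [ 592.4 -176.6  100.5] z [-0.046  0.143 -0.989] y [ 0.985  0.172 -0.021] q [ 0.28  0.79  0.06  1.63 -0.22  0.83  0.65] F [ 0.1  0.5 -0.5] w 85.4
turn frac [-0.024  0.654 -0.013] then shift frac [-0.028 -0.031 -0.102] shift before turn [-0.075 -0.032 -0.074]
rot deg/row 5.88885842226174 mm/row 4.753207465458038
[[-0.005, 0.131, -0.003, -0.019, -0.01, -0.023, 0], [-0.005, 0.131, -0.003, -0.016, -0.01, -0.025, 0], [-0.005, 0.131, -0.003, -0.014, -0.01, -0.027, 0], [-0.005, 0.131, -0.003, -0.011, -0.01, -0.028, 0], [-0.005, 0.131, -0.003, -0.008, -0.01, -0.029, 0]]
```

View pics/f.png

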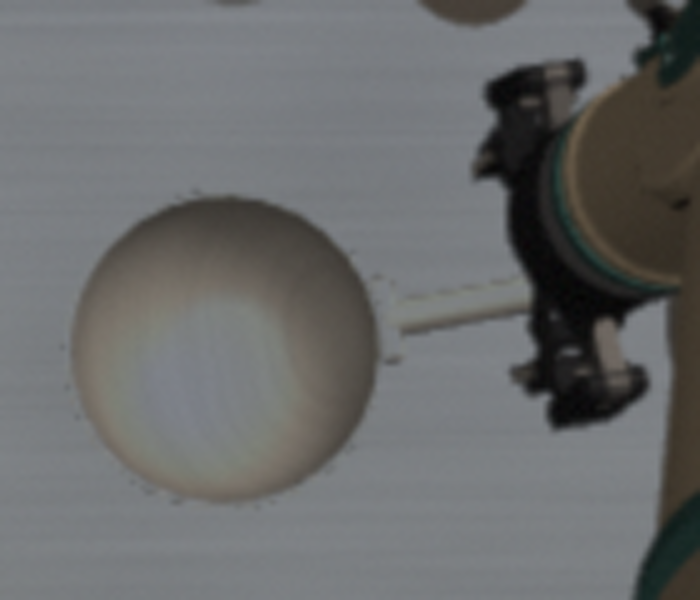

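Request:
{"method": "step_arm", "body": {"series": [[[-0.005,0.131,-0.003,-0.019,-0.01,-0.023,0],[-0.005,0.131,-0.003,-0.016,-0.01,-0.025,0],[-0.005,0.131,-0.003,-0.014,-0.01,-0.027,0],[-0.005,0.131,-0.003,-0.011,-0.01,-0.028,0],[-0.005,0.131,-0.003,-0.008,-0.01,-0.029,0],[0,0,0,0,0,0,0]]]}}

```text
clock: 12.05
eef_pos: [583.9, -197.6, 109.4]
tool_rot: [-3.131, -0.668, 1.735]
force: [-0.4, -1.0, -0.2]
width: 85.3
gripper_force: 0.0
```

```bash
python3 - <<'E'
from h import *
F=frame(100,38);G=np.array([585,-165,53]);go(G+19*F[:,2],F)
E
```

```text
clock 12.05 tcp [ 583.9 -197.6  109.4] z [-0.111  0.609 -0.785] y [ 0.985  0.169 -0.008] q [ 0.61  0.99 -0.14  1.33 -0.4   1.3   0.88] F [-0.4 -1.  -0.2] w 85.3
turn frac [-0.005 -0.006 -0.011] then shift frac [-0.064  0.045  0.554] shift before turn [-0.066  0.048  0.553]
```

Request:
{"method": "step_arm", "body": {"series": [[[-0.005,-0.006,-0.01,-0.066,0.047,0,0],[0,0,0,0,0,0.15,0],[0,0,0,0,0,0.15,0],[0,0,0,0,0,0.15,0],[0,0,0,0,0,0.1,0],[0,0,0,0,0,0,0]]]}}

```text
clock: 12.65
eef_pos: [585.3, -145.1, 41.5]
tool_rot: [3.137, -0.665, 1.759]
force: [-0.8, 0.6, -0.5]
width: 85.4
gripper_force: 0.0
```

```bash
python3 - <<'E'
from h import *
F=frame(100,38);G=np.array([585,-165,53]);go(G+19*F[:,2],F)
E
```

```text
clock 12.65 tcp [ 585.3 -145.1   41.5] z [-0.111  0.607 -0.787] y [0.983 0.185 0.004] q [ 0.57  1.05 -0.16  1.43 -0.42  1.13  0.91] F [-0.8  0.6 -0.5] w 85.4
turn frac [-0.005 -0.002  0.014] then shift frac [-0.056 -0.025 -0.014] shift before turn [-0.055 -0.025 -0.014]
```

Request:
{"method": "step_arm", "body": {"series": [[[0,0,0.01,-0.05,-0.02,0,0],[0,0,0,0,0,0,0.5],[0,0,0,0,0,0,1],[0,0,0,0,0,0,1],[0,0,0,0,0,0,1],[0,0,0,0,0,0,1],[0,0,0,0,0,0,1],[0,0,0,0,0,0,1]]]}}

```text
clock: 13.45
eef_pos: [584.0, -156.2, 37.8]
tool_rot: [3.141, -0.662, 1.745]
force: [-0.6, -0.7, 1.7]
width: 15.0
gripper_force: 59.1
```

```bash
python3 - <<'E'
from h import *
import k
S=ctrl.get_image("side");T=ctrl.get_image("top")
g=cv2.cvtColor(T["img"],cv2.COLOR_RGB2GRAY)
c=g[150:270,230:325];m=cv2.HoughCircles(cv2.resize(c,None,fx=4,fy=4,interpolation=cv2.INTER_CUBIC),cv2.HOUGH_GRADIENT,1,200,param1=60,param2=25,minRadius=110,maxRadius=145)
for a in m[0]: print(atz(T,(a[0]/4+230,a[1]/4+150),64))
F=frame(100,38);go([585,-165,120],F)
s,p,R=cur();q=np.array(s["qpos"])
for B in([575,0,100],[562,100,110],[562,234,100],[562,234,57.5]):
    q,e=k.ik(np.array(B,float)-[564,-54,0]+p,F,q,.001);print(np.round(q,2),e)
E
```

```text
[562.56751507 -53.69441895  64.        ]
clock 13.55 tcp [ 584.  -156.2   37.7] z [-0.106  0.606 -0.789] y [0.985 0.173 0.   ] q [ 0.58  1.05 -0.16  1.42 -0.42  1.13  0.92] F [-0.6 -1.4  1.3] w 15.2
turn frac [ 0.001  0.001 -0.   ] then shift frac [ 0.291 -0.003 -0.468] shift before turn [ 0.291 -0.003 -0.469]
[ 0.61  0.92 -0.35  1.45 -0.31  1.17  0.69] 4.5285614196449945e-08
[ 0.49  0.85 -0.34  1.61 -0.41  1.03  0.67] 8.704684638845915e-08
[ 0.27  0.82 -0.3   1.71 -0.57  0.88  0.63] 1.4471743289255823e-07
[ 0.27  0.89 -0.31  1.72 -0.57  0.81  0.68] 1.6531412969428748e-07
```

Request:
{"method": "step_arm", "body": {"series": [[[0,0,0,0.041,0,-0.053,1],[0,0,0,0.06,0,-0.08,1],[0,0,0,0.08,0,-0.105,1],[0,0,0,0.08,0,-0.105,1],[0,0,0,0.08,0,-0.105,1],[0,0,0,0.05,0,-0.06,1],[0,0,0,0.02,0,-0.02,1],[0,0,0,0,0,0,1]]]}}

```text
clock: 14.35
eef_pos: [584.0, -156.2, 138.6]
tool_rot: [3.141, -0.662, 1.746]
force: [0.9, 1.3, -3.9]
width: 15.4
gripper_force: 58.7
```

```bash
python3 - <<'E'
from h import *
F=frame(100,38);go([583,70,138],F);plan([583,70,138],F,11,1)
T=ctrl.get_image("top");S=ctrl.get_image("side")
A=T["img"][130:350,180:400,::-1];B=S["img"][40:260,180:400,::-1]
C=cv2.resize(np.hstack([A,B]),None,fx=1.8,fy=1.8,interpolation=cv2.INTER_CUBIC);cv2.imwrite("pics/g.png",C)
E
```

```text
clock 14.35 tcp [ 584.  -156.2  138.6] z [-0.106  0.605 -0.789] y [0.985 0.173 0.001] q [ 0.58  0.92 -0.15  1.41 -0.42  1.27  0.85] F [ 0.9  1.3 -3.9] w 15.4
turn frac [0.001 0.002 0.   ] then shift frac [1.169 0.255 0.918] shift before turn [1.17  0.255 0.916]
rot deg/row 0.009605035986170058 mm/row 20.559960940890942
[[0.0, 0.0, 0.0, 0.106, 0.023, 0.083, 1], [0.0, 0.0, 0.0, 0.106, 0.023, 0.083, 1], [0.0, 0.0, 0.0, 0.106, 0.023, 0.083, 1], [0.0, 0.0, 0.0, 0.106, 0.023, 0.083, 1], [0.0, 0.0, 0.0, 0.106, 0.023, 0.083, 1], [0.0, 0.0, 0.0, 0.106, 0.023, 0.083, 1], [0.0, 0.0, 0.0, 0.106, 0.023, 0.083, 1], [0.0, 0.0, 0.0, 0.106, 0.023, 0.083, 1], [0.0, 0.0, 0.0, 0.106, 0.023, 0.083, 1], [0.0, 0.0, 0.0, 0.106, 0.023, 0.083, 1], [0.0, 0.0, 0.0, 0.106, 0.023, 0.083, 1]]
```

View pics/g.png

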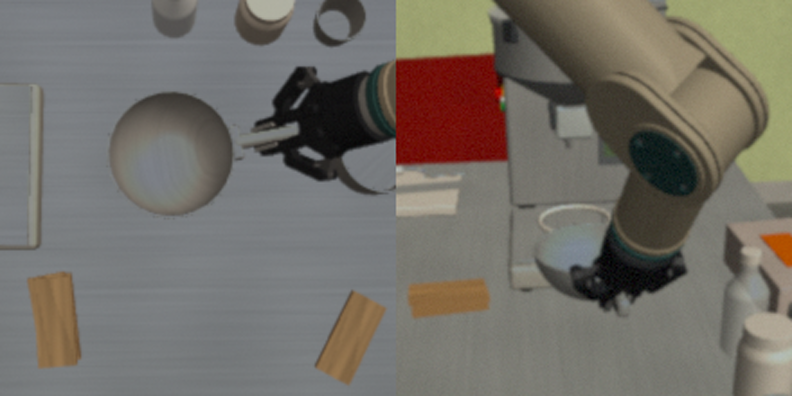

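Request:
{"method": "step_arm", "body": {"series": [[[0,0,0,0.05,0.011,0.04,1],[0,0,0,0.106,0.023,0.083,1],[0,0,0,0.106,0.023,0.083,1],[0,0,0,0.106,0.023,0.083,1],[0,0,0,0.106,0.023,0.083,1],[0,0,0,0.106,0.023,0.083,1],[0,0,0,0.106,0.023,0.083,1],[0,0,0,0.106,0.023,0.083,1],[0,0,0,0.106,0.023,0.083,1],[0,0,0,0.106,0.023,0.083,1],[0,0,0,0.106,0.023,0.083,1],[0,0,0,0.05,0.011,0.04,1]]]}}

```text
clock: 15.65
eef_pos: [582.2, 71.8, 137.8]
tool_rot: [3.142, -0.664, 1.748]
force: [0.4, 0.7, -3.4]
width: 15.1
gripper_force: 58.7
```

```bash
python3 - <<'E'
from h import *
F=frame(100,38);go([583,132,138],F);plan([583,132,138],F,5,1)
S=ctrl.get_image("side")
# ring refit visible? save for one last view
C=S["img"][60:220,200:360,::-1];cv2.imwrite("pics/hh.png",cv2.resize(C,None,fx=3.7,fy=3.7,interpolation=cv2.INTER_CUBIC))
for X in([562,234,74],[504,234,74],[620,234,74],[562,176,74],[562,292,74]): print(np.round(proj(S,X),1))
E
```

```text
clock 15.65 tcp [582.2  71.8 137.8] z [-0.109  0.607 -0.787] y [0.984 0.176 0.   ] q [ 0.32  0.82 -0.24  1.68 -0.56  0.96  0.71] F [ 0.4  0.7 -3.4] w 15.1
turn frac [-0.002 -0.002  0.003] then shift frac [0.311 0.075 0.242] shift before turn [0.311 0.076 0.242]
rot deg/row 0.03156548147500012 mm/row 12.047029279310799
[[-0.0, -0.0, 0.001, 0.062, 0.015, 0.048, 1], [-0.0, -0.0, 0.001, 0.062, 0.015, 0.048, 1], [-0.0, -0.0, 0.001, 0.062, 0.015, 0.048, 1], [-0.0, -0.0, 0.001, 0.062, 0.015, 0.048, 1], [-0.0, -0.0, 0.001, 0.062, 0.015, 0.048, 1]]
[278.8 162.4]
[259.2 163.3]
[298.2 161.6]
[280.1 170.7]
[277.5 154.8]
```

Request:
{"method": "step_arm", "body": {"series": [[[0,0,0,0.062,0.015,0.048,1],[0,0,0,0.062,0.015,0.048,1],[0,0,0,0.062,0.015,0.048,1],[0,0,0,0.062,0.015,0.048,1],[0,0,0,0.062,0.015,0.048,1],[0,0,0,0,0,0,1]]]}}

```text
clock: 16.3
eef_pos: [582.9, 131.2, 138.1]
tool_rot: [3.141, -0.665, 1.748]
force: [0.8, 0.9, -2.8]
width: 14.8
gripper_force: 58.7
```

```bash
python3 - <<'E'
from h import *
F=frame(100,38);go([582.7,132.8,98],F);plan([582.7,132.8,98],F,8,1)
S=ctrl.get_image("side");C=S["img"][60:220,180:380,::-1];cv2.imwrite("pics/i.png",cv2.resize(C,None,fx=3.7,fy=3.7,interpolation=cv2.INTER_CUBIC))
E
```

```text
clock 16.3 tcp [582.9 131.2 138.1] z [-0.109  0.607 -0.787] y [0.984 0.177 0.   ] q [ 0.24  0.82 -0.26  1.71 -0.6   0.89  0.67] F [ 0.8  0.9 -2.8] w 14.8
turn frac [-0.002 -0.002  0.003] then shift frac [-0.156  0.     0.217] shift before turn [-0.156  0.     0.217]
rot deg/row 0.023895996208669685 mm/row 5.016462800548974
[[-0.0, -0.0, 0.0, -0.02, 0.0, 0.027, 1], [-0.0, -0.0, 0.0, -0.02, 0.0, 0.027, 1], [-0.0, -0.0, 0.0, -0.02, 0.0, 0.027, 1], [-0.0, -0.0, 0.0, -0.02, 0.0, 0.027, 1], [-0.0, -0.0, 0.0, -0.02, 0.0, 0.027, 1], [-0.0, -0.0, 0.0, -0.02, 0.0, 0.027, 1], [-0.0, -0.0, 0.0, -0.02, 0.0, 0.027, 1], [-0.0, -0.0, 0.0, -0.02, 0.0, 0.027, 1]]
```

View pics/i.png

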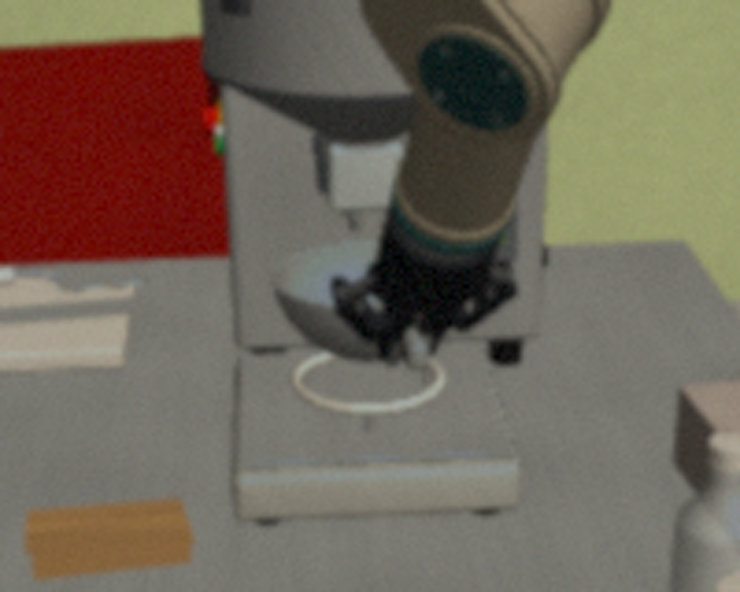

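```bash
python3 - <<'E'
from h import *
S=ctrl.get_image("side")
for bx,by in((558,233),(562,233),(566,233)): 
    a=np.linspace(0,2*np.pi,200)
    P=np.array([proj(S,[bx+74.5*np.cos(t),by+74.5*np.sin(t),164.5]) for t in a]);Q=np.array([proj(S,[bx+25*np.cos(t),by+25*np.sin(t),100]) for t in a])
    f=lambda P:(P-[180,60])*3.7
    print(bx,"rim left",f(P).min(0),"front/back rows",f(P)[:,1].min(),f(P)[:,1].max(),"foot low",f(Q)[:,1].max())
for x in(562,565): 
    P=np.array([(proj(S,[x+58*np.cos(t),235+58*np.sin(t),74])-[180,60])*3.7 for t in a]);print(x,P.min(0),P.max(0))
E
```

```text
558 rim left [262.03555407 240.04251997] front/back rows 240.04251997100528 307.6810743561585 foot low 362.1251444545161
562 rim left [267.22184107 239.85712317] front/back rows 239.85712316873034 307.4638600137195 foot low 361.91160797099593
566 rim left [272.40638023 239.67178569] front/back rows 239.6717856912062 307.2467226125446 foot low 361.69814268489984
562 [293.12168157 350.22103679] [437.73544798 409.05096192]
565 [296.86584357 350.07244008] [441.4601809  408.88315292]
```

Request:
{"method": "step_arm", "body": {"series": [[[0,0,0,0,-0.013,0,1],[0,0,0,-0.02,0,0.026,1],[0,0,0,-0.025,0,0.032,1],[0,0,0,-0.025,0,0.032,1],[0,0,0,-0.025,0,0.032,1],[0,0,0,-0.025,0,0.032,1],[0,0,0,-0.015,0,0.02,1],[0,0,0,0,0,0,1]]]}}

```text
clock: 17.2
eef_pos: [581.3, 127.8, 103.7]
tool_rot: [-3.14, -0.663, 1.744]
force: [-0.5, 0.5, -2.8]
width: 15.2
gripper_force: 58.7
```

Request:
{"method": "step_arm", "body": {"series": [[[0,0,0,0.016,0.003,0.012,1],[0,0,0,-0.008,0,0.011,1],[0,0,0,-0.008,0,0.011,1],[0,0,0,0,0,0,1]]]}}

```text
clock: 17.6
eef_pos: [581.5, 131.0, 100.3]
tool_rot: [-3.141, -0.662, 1.745]
force: [-0.0, -0.6, -2.7]
width: 15.2
gripper_force: 58.7
```

Request:
{"method": "step_arm", "body": {"series": [[[0,0,0,-0.008,0,0.011,1],[0,0,0,-0.008,0,0.011,1],[0,0,0,0,0,0,1]]]}}

```text
clock: 17.9
eef_pos: [581.4, 131.6, 96.3]
tool_rot: [-3.141, -0.663, 1.745]
force: [0.1, 1.9, -3.1]
width: 15.6
gripper_force: 58.8
```

Request:
{"method": "step_arm", "body": {"series": [[[0,0,0,-0.006,0,0.008,1],[0,0,0,0,0,0,1]]]}}

```text
clock: 18.1
eef_pos: [581.4, 132.2, 95.3]
tool_rot: [-3.142, -0.664, 1.745]
force: [-0.2, 2.1, -0.9]
width: 15.0
gripper_force: 58.9
```

Request:
{"method": "step_arm", "body": {"series": [[[0,0,0,-0.006,0,0.008,1],[0,0,0,0,0,0,1]]]}}

```text
clock: 18.3
eef_pos: [581.4, 132.6, 94.2]
tool_rot: [3.142, -0.665, 1.746]
force: [-0.2, 2.2, 1.9]
width: 15.0
gripper_force: 59.2
```

Request:
{"method": "step_arm", "body": {"series": [[[0,0,0,0.01,0.002,0.008,1],[0,0,0,0,0,0,1]]]}}

```text
clock: 18.5
eef_pos: [581.6, 132.8, 93.9]
tool_rot: [3.141, -0.663, 1.745]
force: [0.2, -1.2, 4.7]
width: 15.1
gripper_force: 59.8
```

Request:
{"method": "step_arm", "body": {"series": [[[0,0,0,-0.004,0,0.005,1],[0,0,0,0,0,0,1]]]}}

```text
clock: 18.7
eef_pos: [581.6, 132.9, 93.1]
tool_rot: [3.141, -0.663, 1.745]
force: [-1.2, -1.2, 5.5]
width: 14.9
gripper_force: 59.9
```

Request:
{"method": "step_arm", "body": {"series": [[[0,0,0,0,0,0,0.8],[0,0,0,0,0,0,0.5],[0,0,0,0,0,0,0],[0,0,0,0,0,0,0],[0,0,0,0,0,0,0],[0,0,0,0,0,0,0]]]}}

```text
clock: 19.3
eef_pos: [581.6, 133.1, 92.3]
tool_rot: [3.142, -0.662, 1.745]
force: [-0.3, -0.8, 0.5]
width: 85.1
gripper_force: 0.0
```

Request:
{"method": "step_arm", "body": {"series": [[[0,0,0,0,0,-0.06,0],[0,0,0,0,0,-0.12,0],[0,0,0,0,0,-0.12,0],[0,0,0,0,0,-0.12,0],[0,0,0,-0.15,0,-0.15,0],[0,0,0,-0.2,0,-0.2,0],[0,0,0,-0.2,0,-0.2,0],[0,0,0,0,0,0,0]]]}}

```text
clock: 20.1
eef_pos: [610.3, -28.8, 155.9]
tool_rot: [3.14, -0.654, 1.736]
force: [0.2, -1.4, 0.3]
width: 85.5
gripper_force: 0.0
```

```bash
python3 - <<'E'
from h import *
s,p,R=cur();print(s["clock"],p,s["force"],s["qpos"])
S=ctrl.get_image("side");T=ctrl.get_image("top")
a=np.linspace(0,2*np.pi,200)
for dx in(0,3):
  P=np.array([proj(S,[562+dx+74.5*np.cos(t),235+74.5*np.sin(t),121.5]) for t in a]);print(P.min(0),P.max(0))
h=proj(S,[562+26,235-148,110.5]);print("handle end",h)
print([(d["centre"],d["score"]) for d in ctrl.recognise(S,"bowl")],[(d["centre"],d["score"]) for d in ctrl.recognise(S,"bowl_handle")])
print("pred handle",proj(S,[562+19.4,235-110,110.5]))
g=cv2.cvtColor(S["img"],cv2.COLOR_RGB2GRAY)
E=cv2.Canny(cv2.resize(g[120:190,230:330],None,fx=4,fy=4,interpolation=cv2.INTER_CUBIC),40,90)
print("canny cols in rim band",[ (r/4+120,(np.flatnonzero(E[r])/4+230)[[0,-1]].tolist()) for r in range(40,140,8) if E[r].any()])
c=S["img"][115:195,225:345,::-1];cv2.imwrite("pics/z.png",cv2.resize(c,None,fx=6,fy=6,interpolation=cv2.INTER_CUBIC))
E
```

```text
20.1 [610.32404271 -28.79848361 155.85629948] [ 0.20972018 -1.40636927  0.30849473] [ 0.41818962  0.85288886 -0.18803069  1.51353753 -0.49270371  1.13500987
  0.72835449]
[252.9083787  138.13113604] [304.06499478 157.45340678]
[253.94028907 138.09264136] [305.09152102 157.40835398]
handle end [292.05734135 171.8156951 ]
[([272.9, 150.6], 0.88), ([207.7, 205.0], 0.64)] [([272.3, 152.3], 0.88)]
pred handle [288.34531736 166.00549822]
canny cols in rim band [(132.0, [302.5, 302.5]), (134.0, [302.5, 302.5]), (136.0, [301.5, 302.25]), (138.0, [301.5, 302.25]), (140.0, [300.5, 301.25]), (142.0, [300.25, 300.25]), (144.0, [299.5, 299.5]), (146.0, [299.25, 299.25]), (148.0, [284.5, 298.25]), (150.0, [283.5, 290.0]), (152.0, [282.5, 282.5]), (154.0, [280.5, 280.5])]
```

Request:
{"method": "step_arm", "body": {"series": [[[0,0,0,0.064,0,-0.2,0],[0,0,0,0.064,0.109,-0.2,0],[0,0,0,0.064,0.109,-0.2,0],[0,0,0,0.064,0.109,-0.2,0],[0,0,0,0.064,0.109,-0.2,0],[0,0,0,0,0.109,0,0],[0,0,0,0,0.109,0,0],[0,0,0,0,0,0,0]]]}}

```text
clock: 21.1
eef_pos: [715.1, -52.2, 303.8]
tool_rot: [3.141, -0.665, 1.75]
force: [-0.3, 0.2, -0.8]
width: 85.3
gripper_force: 0.0
```

```bash
python3 - <<'E'
from h import *
s,p,R=cur();print(s["clock"],p)
S=ctrl.get_image("side")
print([(d["centre"],d["score"]) for d in ctrl.recognise(S,"bowl")],[(d["centre"],d["score"]) for d in ctrl.recognise(S,"bowl_handle")])
g=cv2.cvtColor(S["img"],cv2.COLOR_RGB2GRAY)
a=np.linspace(0,2*np.pi,120,endpoint=False);gb=cv2.GaussianBlur(g,(3,3),0).astype(np.float32)
gx=cv2.Sobel(gb,cv2.CV_32F,1,0);gy=cv2.Sobel(gb,cv2.CV_32F,0,1);gm=np.hypot(gx,gy)
def score(x,y,z,tx,ty):
    Rt=Ro.from_rotvec([tx,ty,0]).as_matrix()
    P=np.array([proj(S,[x,y,z]+Rt@[74.5*np.cos(t),74.5*np.sin(t),64]) for t in a]).astype(np.float32)
    return float(cv2.remap(gm,P[:,0].copy(),P[:,1].copy(),cv2.INTER_LINEAR).mean())
# y is along the line of sight with z, so z is held at the seated height
r=[]
for x in range(555,576,2):
  for y in range(224,250,2):
    for tx in(-.1,-.05,0,.05,.1):
      for ty in(-.08,-.04,0,.04,.08): r.append((round(score(x,y,57.5,tx,ty),1),x,y,tx,ty))
r.sort(reverse=True);print(r[:8]);print("level best",[q for q in r if q[3]==0 and q[4]==0][:3])
E
```

```text
21.1 [715.09729228 -52.22085894 303.82889155]
[([279.3, 152.1], 0.59)] [([279.0, 155.4], 0.58)]
[(58.6, 559, 236, 0, 0), (58.2, 559, 238, 0, 0), (57.6, 559, 234, 0, 0), (57.5, 561, 236, 0, 0), (56.9, 561, 238, 0, 0), (56.9, 561, 234, 0, 0), (56.6, 563, 228, -0.05, -0.04), (56.5, 563, 230, -0.05, -0.04)]
level best [(58.6, 559, 236, 0, 0), (58.2, 559, 238, 0, 0), (57.6, 559, 234, 0, 0)]
```

```bash
python3 -c "
from cell import ctrl
print(ctrl.finish_job())"
```

```text
the job is handed in; nothing more can be done
None
```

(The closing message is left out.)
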